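# Snap the folding tablet stand open and set the tablet on it

### The job

Get the tablet ready for reading a recipe: first swing the folded back rest of the wooden stand up and over until it snaps fully open by itself, then take the tablet out of its charging dock and lower it onto the stand, letting go only once it stands on the base between the front lip and the back rest. Leave it centred and square, leaning back on the rest with its screen to the front, and do not disturb the lemon, the timer or the mug.

Things in the scene. Friction and masses are not known exactly. Their poses are not given: they have to be found in the camera images.
- stand: Folding tablet stand, fixed to the worktop by suction feet; light wood base 150 x 176 mm, top 10 mm above the worktop. Origin: at worktop level, 40 mm behind the base's front edge; x points to the stand's rear, y to its left, z up. The back rest's hinge axis runs along y at x = 50, z = 26 mm.
- ledge (a point): Where the tablet's foot belongs: on the base top, 10 mm above the worktop, at stand x = 21 mm, halfway between the front lip and the hinge barrel. Axes as the stand's. The wooden lip in front (stand x -8 to 0 mm, 110 mm wide) rises to 25 mm above the worktop; behind, the dark hinge barrel (radius 7 mm) begins at x = 43 mm.
- rest (a joint): Angle of the stand's back rest: 0 = folded (pointing forward over the base, 15 degrees above level), 1.571 = open (15 degrees back from upright, at its stop). An over-centre spring holds it folded below about 0.9 rad and snaps it open above. Resistance: at most about 0.5 Nm (5 N at the bar), fading to nothing at 0.9.
- rest_bar (a point): Middle of the black rubber bar, 12 mm thick, 150 mm long along y, at the free end of the rest, 105 mm from the hinge. Folded it overhangs the base's front edge, at stand x = -51 mm, 53 mm above the worktop, and can be pried up from below or pinched; open: x = 77, 127 mm high. The rest is an open frame: side wires at y = +-68 mm, a cross wire 55 mm from the hinge.
- tablet: Tablet computer, 200 mm wide (y), 150 mm tall (z), 10 mm thick (x), about 0.35 kg. Origin: centre of its underside (lower long edge); z points up its height, -x out of the lit screen (white page with an orange picture), +x out of the aluminium back. It starts upright in the dock.
- dock: White charging dock, fixed to the worktop, 80 x 130 mm. Origin at worktop level under its middle; its slot runs along y, is 13 mm wide, its floor is 12 mm above the worktop and its walls reach 35 mm high. The tablet stands loosely in the slot, its origin 12 mm above the dock's, with the same axes, screen to -x, and pulls straight up.
- lemon: Bystander: yellow lemon, 83 x 58 x 58 mm, origin under its middle.
- timer: Bystander: white round kitchen timer, 65 mm wide, 46 mm high, origin at its underside.
- mug: Bystander: orange mug, 101 mm high, about 81 mm across plus handle, origin at its underside.
Things that resemble listed ones, but are neither listed nor needed, are in the scene too. Of the things that look like the stand, the larger one is meant.

How it is judged:
By the outcome, as a careful person would: the job done as asked, in the order asked, and still so for the second after the job is handed in, with the robot touching nothing.
It also fails if it takes over 58 s, if anything falls off the work surface, if the arm or the gripper's body presses on something with over 40 N, if the wrist force passes 120 N, or if a joint passes its speed limit or range.

### The arm

A 6-joint arm with a two-finger parallel gripper is mounted at the origin on a cart in front of the work surface, level with it; the furniture and walls round the work are solid. World frame = base frame: x ahead of the robot, y to its left, z up, the work surface at z = 0. Lengths are in m, angles in degrees, forces in N, time in s.
With the tool pointing down it reaches from about 0.3 to 0.75 m from the base axis. Payload 8.5 kg.
Tool frame: the origin (TCP) lies at the very end of the fingers, on their centre line; the grasp point (between the pads) lies 19 mm behind it (env.grip_point_offset is the distance from the TCP to the grasp point, in m); z points along the fingers, y is the direction in which the jaws open and shut (so a half turn about z gives the same grasp; the last joint's range is limited). The gripper opens to 85 mm and grips with 20 to 120 N. Pads are 22 mm wide; open, the fingers measure 114 mm over their backs; the gripper's body (76 mm by 85 mm) begins 54 mm behind the grasp point. The pads swing forward as they close: fully open they stand 13 mm farther back than shut.
Start: joints at [-12.336, 21.807, 74.336, -0, 83.858, -12.336], TCP at [0.55, 0, 0.231] pointing down, gripper open.
Joint ranges: [-178.18, 178.18], [-50.72, 133.34], [12.68, 142.11], [-81.47, 261.47], [9.98, 163.14], [-165.26, 165.26]. Speed limits (degrees/s): [136.94, 136.94, 180, 180, 180, 180].

### API

Orientations are given as a 3x3 rotation matrix whose columns are the frame's x, y, z axes.
In Python, from rig import env gives the robot as it stands.
- The arm moves only by the tool move_arm, never from a script. Its argument "moves" is a list of rows, each a list of 4 numbers: the shift along the tool's x, y, z in mm, then the turn about the tool's z in rad. In form: [[tx, ty, tz, spin], ...]. A call has 1 to 20 rows; each row is the pose to reach, as a shift and turn from the pose commanded when the call began, along the tool's axes at that moment; what a row does not reach only later rows make up. A row lasts 1/10 s, in which the tool goes at most 50 mm and 8.59 degrees, less where a joint would pass 70% of its speed; a pose out of reach is approached as far as the arm can. A call with a gripper value outside its range is refused whole. "grip" is the closure, from 0 (fully open) to 1 (shut), set as the call begins (left out, the last holds). The fingers move at their own pace and stop on an object; "grip_force" is the grip in N (left out, the last holds). Time passes only in rows, so rows that repeat a pose let the fingers close. It gives the time, the measured TCP pose, the force and the opening at its end, in the units of the state.
- env.observe(): the state, without advancing time (a new reading comes with each control period).
- env.get_image(name): name is "scene" or "side" or "wrist"; returns the picture (420x560x3 uint8, red, green, blue); there is no depth.
- env.get_calibration(name): a dict with "fovy" (degrees; the focal length in pixels is half the picture's height over the tangent of half this angle, whatever the lens; pixels are square), "cx", "cy" (the principal point, pixels), "extrinsics" (4x4, takes a point from world to camera coordinates); the wrist camera has in their place "tool_from_camera" (4x4, takes a point from camera to tool coordinates, whose origin is the TCP and whose axes are the flange's). Camera axes: x right, y up, looking along -z (the intrinsics and any distortion apply to the point x, -y, -z); pixel columns grow to the right and rows downward; lengths in m; the calibration is good to about 2 mm. The wrist camera is an equidistant fisheye: a pixel r from the principal point sees the ray r / f radians off the axis. A picture is of the moment at which its call begins: read the wrist's pose just before it. get_calibration takes no time and is no camera call.
- env.close_job(): hands the job in, once; it reports no verdict.
Trained networks look in the newest picture that a camera, given by its name, has taken for a name from the list of things; names that differ only in an ending like _2 or _b are one class to them, and where a whole thing is asked for, a point or a joint stands for the part that bears it (a point fixed in the world has none). Each returns a list of dicts, best first, with "conf" (0 to 1); they miss things now and then, are a little off and sometimes report something else, mostly with a low value. They report only what shows in the picture. A call takes as long as a camera call. They do not tell look-alikes from the thing itself.
- env.silhouettes(camera, name): "region" (420x560 bool, what is visible of it) and "point" ([row, column] in pixels, amid what is visible of it).
- env.tip_of(camera, name): "point" ([row, column] in pixels: a listed point, or the origin of a listed thing).
The state is a dict: "time_s": time; "q": joint angles; "qvel": joint speeds; "joint_efforts": joint torques, N m; "position": TCP position; "tool_rot": TCP orientation; "ft_force": force on the tool from outside, world axes, zero at the start; "wrist_torque": the same for the moment, N m; "grip_width": finger opening in m.
Only numpy, scipy, OpenCV 4.12 (cv2) and the standard library are available. Lean on these libraries where they do the work, as an engineer would, in place of code of your own. Each camera call takes 0.05 s, during which the arm holds its last target.

## Working session

There is one attempt and no reset: what is moved stays moved. The work goes in short steps, Python scripts to look and compute and a tool call to move; the robot and the scene stay as the last step left them, time stands still between calls to the robot, and variables do not carry over. Pictures are saved under pics/ and viewed, and the job is handed in when it is done.

Besides the shell and the picture viewer there is one more tool, called after "Call:" as a command line: name --pt "numbers of a row" for each row, then --argument value for the rest. move_arm: Moves the arm, as the interface text tells. Its arguments: {"type":"object","properties":{"moves":{"type":"array"},"grip":{"type":"number"},"grip_force":{"type":"number"}},"required":["moves"]}

```bash
ls; mkdir -p pics; python3 - <<'E'
from rig import env
import cv2
s=env.observe(); print(s['time_s'],s['position'],s['tool_rot'],s['grip_width'])
for n in ['scene','side','wrist']:
    im=env.get_image(n); cv2.imwrite(f'pics/{n}0.png',im[:,:,::-1])
    c=env.get_calibration(n); print(n,c)
E
```

```text
pics
0.0 [5.49701954e-01 8.43990127e-05 2.30718326e-01] [[-8.31854051e-05  9.99998966e-01 -1.43547129e-03]
 [ 9.99999952e-01  8.36132013e-05  2.97960457e-04]
 [ 2.98080173e-04 -1.43544643e-03 -9.99998925e-01]] 0.08529274146541492
scene {'fovy': 53.15119732328232, 'cx': 278.5896821600849, 'cy': 204.36037608647024, 'extrinsics': array([[ 0.58854249, -0.80829748,  0.01652024, -0.41485674],
       [ 0.31279317,  0.24650048,  0.91727746, -0.20950182],
       [-0.74550531, -0.53468934,  0.39790594, -0.57061226],
       [ 0.        ,  0.        ,  0.        ,  1.        ]])}
side {'fovy': 56.85150735364811, 'cx': 277.7768808735356, 'cy': 207.1060448728222, 'extrinsics': array([[-0.99979649,  0.00572947, -0.01934323,  0.5770214 ],
       [-0.01975414, -0.47261902,  0.88104542, -0.11004854],
       [-0.00409405,  0.88124822,  0.47263602, -0.95686552],
       [ 0.        ,  0.        ,  0.        ,  1.        ]])}
wrist {'fovy': 65.70646984690485, 'cx': 272.4249159131558, 'cy': 207.97863758198636, 'tool_from_camera': array([[ 4.18267268e-05,  9.62446625e-01,  2.71470980e-01,
         6.97183790e-02],
       [ 9.99999994e-01, -1.40609335e-05, -1.04224137e-04,
         2.39972040e-04],
       [-9.64930333e-05,  2.71470983e-01, -9.62446620e-01,
        -1.42493240e-01],
       [ 0.00000000e+00,  0.00000000e+00,  0.00000000e+00,
         1.00000000e+00]])}
```

View pics/scene0.png

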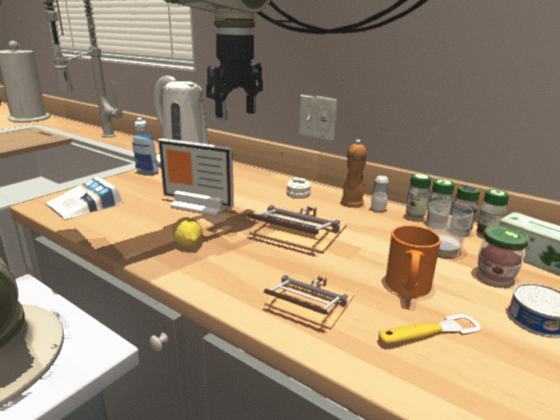

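View pics/side0.png

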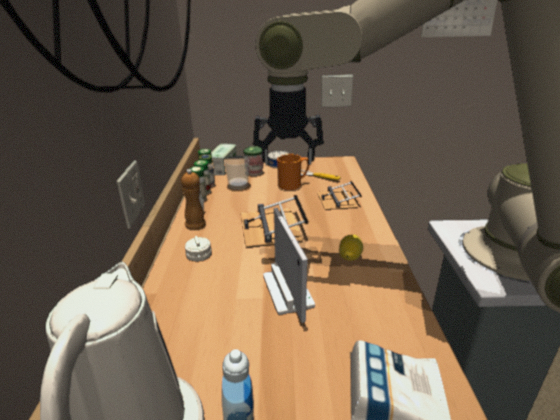

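View pics/wrist0.png

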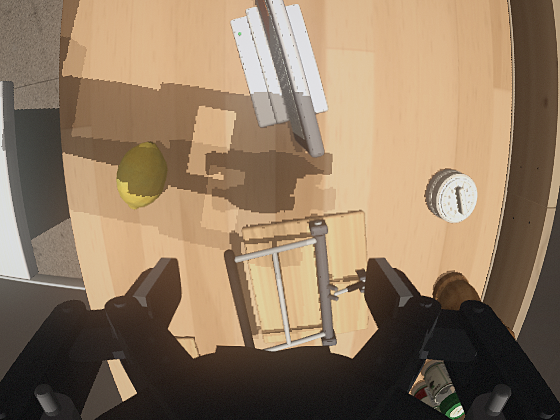

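The scene camera shows the tablet in its dock at about (195,175), the larger stand at (297,225) and a smaller look-alike at (310,297). In the wrist view the stand's base spans about (245–370, 210–345) and the rest is folded toward the robot. Next I'll run the networks and convert pixels to positions.

```bash
cat > h.py <<'E'
import numpy as np, cv2
from rig import env
CAL={n:env.get_calibration(n) for n in ['scene','side','wrist']}
def f_of(n): return 210/np.tan(np.radians(CAL[n]['fovy']/2))
def ext(n,s=None):
    if n!='wrist': return CAL[n]['extrinsics']
    T=np.eye(4);T[:3,:3]=s['tool_rot'];T[:3,3]=s['position']
    return np.linalg.inv(T@CAL[n]['tool_from_camera'])
def proj(n,P,E):
    P=np.atleast_2d(P); c=P@E[:3,:3].T+E[:3,3]
    x,y,z=c[:,0],-c[:,1],-c[:,2]; f=f_of(n)
    if n=='wrist':
        r=np.hypot(x,y); th=np.arctan2(r,z); k=f*th/np.maximum(r,1e-9)
    else: k=f/z
    return np.c_[CAL[n]['cx']+k*x, CAL[n]['cy']+k*y]   # col,row
def ray(n,uv,E):
    f=f_of(n); dx=(uv[0]-CAL[n]['cx']);dy=(uv[1]-CAL[n]['cy'])
    if n=='wrist':
        r=np.hypot(dx,dy); th=r/f; d=np.array([np.sin(th)*dx/r,np.sin(th)*dy/r,np.cos(th)])
    else: d=np.array([dx/f,dy/f,1.])
    d=np.array([d[0],-d[1],-d[2]])
    R=E[:3,:3]; return -R.T@E[:3,3], R.T@d/np.linalg.norm(d)
def onz(n,uv,E,z):
    o,d=ray(n,uv,E); return o+d*(z-o[2])/d[2]
E
python3 - <<'E'
from h import *
s=env.observe()
ims={}
for n in ['scene','side','wrist']:
    ims[n]=env.get_image(n)[:,:,::-1].copy(); E=ext(n,s)
    for name in ['stand','ledge','rest_bar','tablet','dock','lemon','timer','mug']:
        z={'ledge':.01,'rest_bar':.053,'tablet':.012}.get(name,0)
        for d in env.tip_of(n,name)[:3]:
            r,c=d['point']; print(n,name,round(d['conf'],2),np.round([c,r],1),np.round(onz(n,(c,r),E,z),3))
            cv2.circle(ims[n],(int(c),int(r)),3,(255,0,255),1); cv2.putText(ims[n],name,(int(c),int(r)),0,.35,(255,0,0))
    cv2.imwrite(f'pics/t_{n}.png',ims[n])
print(env.observe()['time_s'])
E
```

```text
scene stand 0.81 [301.3 307.4] [ 0.364 -0.294  0.   ]
scene stand 0.58 [291.1 234.1] [ 0.567 -0.134  0.   ]
scene ledge 0.68 [307.2 303.8] [ 0.366 -0.303  0.01 ]
scene ledge 0.61 [295.2 228. ] [ 0.581 -0.136  0.01 ]
scene rest_bar 0.77 [291.  300.7] [ 0.308 -0.31   0.053]
scene rest_bar 0.6 [284.1 220.2] [ 0.524 -0.145  0.053]
scene tablet 0.69 [198.8 204.1] [0.54  0.123 0.012]
scene dock 0.62 [200.7 205.7] [0.554 0.133 0.   ]
scene lemon 0.73 [185.8 245.4] [0.392 0.009 0.   ]
scene timer 0.91 [296.7 195.4] [ 0.762 -0.019  0.   ]
scene mug 0.74 [408.7 290. ] [ 0.519 -0.417  0.   ]
scene mug 0.27 [293.4 227.1] [ 0.599 -0.119  0.   ]
side stand 0.74 [277.2 228.7] [ 0.578 -0.13   0.   ]
side stand 0.69 [344.9 199.4] [ 0.364 -0.299  0.   ]
side ledge 0.89 [273.8 224.4] [ 0.587 -0.137  0.01 ]
side ledge 0.6 [336.1 196.7] [ 0.392 -0.3    0.01 ]
side ledge 0.39 [301. 209.] [ 0.507 -0.223  0.01 ]
side rest_bar 0.72 [302.  206.4] [ 0.508 -0.159  0.053]
side rest_bar 0.59 [357.2 189.3] [ 0.336 -0.261  0.053]
side tablet 0.85 [290.1 289. ] [0.551 0.138 0.012]
side tablet 0.68 [273.3 227. ] [ 0.588 -0.12   0.012]
side dock 0.89 [289.9 289.8] [0.551 0.126 0.   ]
side dock 0.25 [292.1 185. ] [ 0.526 -0.414  0.   ]
side lemon 0.9 [347.6 255.1] [0.405 0.001 0.   ]
side timer 0.8 [200.6 256. ] [ 0.769 -0.007  0.   ]
side timer 0.6 [350.1 253.9] [ 0.398 -0.004  0.   ]
side mug 0.76 [295.1 183.3] [ 0.515 -0.428  0.   ]
wrist stand 0.59 [282.4 281.7] [ 0.563 -0.135  0.   ]
wrist ledge 0.8 [301.6 289.8] [ 0.587 -0.142  0.01 ]
wrist rest_bar 0.56 [242.  309.4] [ 0.514 -0.144  0.053]
wrist tablet 0.73 [277.8  58.1] [0.556 0.138 0.012]
wrist dock 0.62 [277.8  64.7] [0.556 0.132 0.   ]
wrist lemon 0.73 [149.7 173.7] [0.4   0.008 0.   ]
wrist timer 0.74 [444.8 191.7] [ 0.774 -0.013  0.   ]
1.5
```

Call:
move_arm --pt "-50 0 -20 0" --pt "-90 0 -40 0" --pt "-90 0 -40 0" --pt "-90 0 -40 0"

```text
time_s: 1.9
position: [0.5499, -0.0906, 0.2713]
tool_rot: [[0.002, 1.0, 0.0], [1.0, -0.002, 0.0], [0.0, 0.0, -1.0]]
ft_force: [0.1, 0.3, -0.1]
grip_width: 0.0855
```

```bash
python3 - <<'E'
from h import *
s=env.observe(); im=env.get_image('wrist')[:,:,::-1].copy(); print(s['time_s'],s['position'])
np.savez('w1.npz',im=im,R=s['tool_rot'],p=s['position'])
cv2.imwrite('pics/w1.png',cv2.resize(im,(784,588),interpolation=cv2.INTER_CUBIC))
E
```

```text
1.9 [ 0.54991355 -0.09062411  0.27134082]
```

View pics/w1.png

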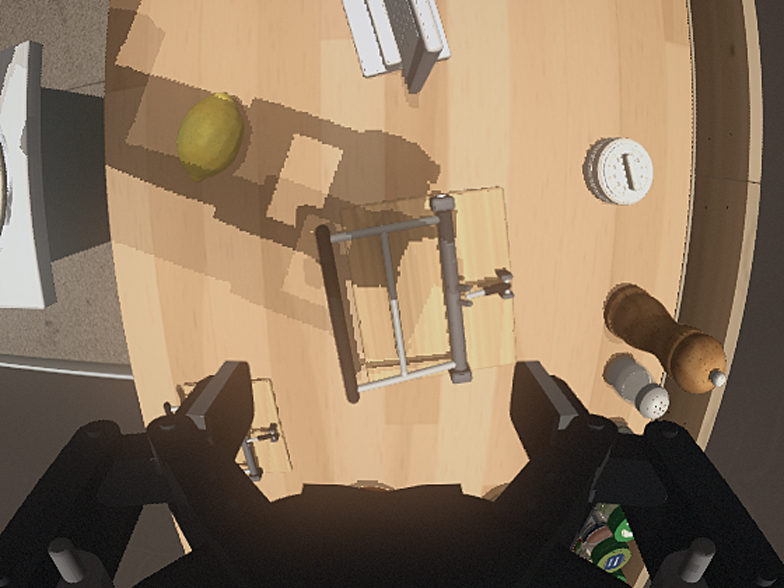

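The wrist view now shows the whole stand: bar from (323,231) to (352,398), hinge barrel from (441,203) to (461,377), base rear corners at (503,187) and (517,364) (all in the 1.4× picture). I'll fit the stand's pose from these points.

```bash
cat > fit1.py <<'E'
from h import *
from scipy.optimize import least_squares
d=np.load('w1.npz'); s={'tool_rot':d['R'],'position':d['p']}; E=ext('wrist',s)
feat=[((-51,75,53),(323,229)),((-51,-75,53),(353,401)),((110,88,10),(503,187)),((110,-88,10),(517,364))]
M=np.array([f[0] for f in feat])/1e3; U=np.array([f[1] for f in feat])/1.4
def W(p,P): c,q=np.cos(p[2]),np.sin(p[2]); return np.c_[p[0]+c*P[:,0]-q*P[:,1],p[1]+q*P[:,0]+c*P[:,1],P[:,2]]
r=least_squares(lambda p:(proj('wrist',W(p,M),E)-U).ravel(),[.565,-.135,.1])
p=r.x
print('stand',p[:2],np.degrees(p[2]),r.fun.reshape(-1,2).round(1).tolist())
bx=W(p,np.array([[-.051,0,.053],[.05,0,.026],[.021,0,.01]]));print(bx)
im=cv2.resize(d['im'],(784,588))
def dr(P,col):
    q=proj('wrist',W(p,np.array(P)/1e3),E)*1.4
    cv2.polylines(im,[np.round(q).astype(int)],False,col,1)
dr([(-40,-88,10),(-40,88,10),(110,88,10),(110,-88,10),(-40,-88,10)],(255,0,0))
dr([(-51,75,53),(-51,-75,53)],(0,255,0)); dr([(50,68,26),(50,-68,26)],(0,255,0)); dr([(-3,68,40),(-3,-68,40)],(0,255,255))
dr([(0,55,25),(0,-55,25),(-8,-55,25),(-8,55,25)],(255,0,255))
cv2.imwrite('pics/fit1.png',im[130:430,200:650].repeat(1,0))
# dock: edges
E
python3 fit1.py
```

```text
stand [ 0.56438521 -0.14011028] 8.261609736337432 [[-0.2, 2.2], [0.2, -2.8], [0.5, -0.2], [-0.4, 0.2]]
[[ 0.51391447 -0.14743863  0.053     ]
 [ 0.61386633 -0.13292562  0.026     ]
 [ 0.58516728 -0.13709273  0.01      ]]
```

View pics/fit1.png

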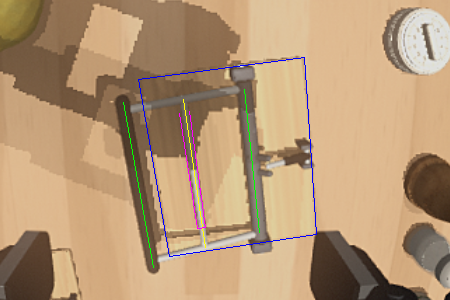

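Call:
move_arm --pt "-20 -12 40 -0.05" --pt "-40 -25 80 -0.1" --pt "-57 -36 120 -0.144" --pt "-57 -36 150 -0.144" --pt "-57 -36 150 -0.144" --pt "-57 -36 150 -0.144" --grip 0.5 --grip_force 40

```text
time_s: 2.55
position: [0.5144, -0.1461, 0.1219]
tool_rot: [[-0.145, 0.989, -0.0], [0.989, 0.145, 0.0], [0.0, -0.0, -1.0]]
ft_force: [0.1, -0.5, 0.4]
grip_width: 0.0426
```

```bash
cat > snap.py <<'E'
import sys
from h import *
n,name=sys.argv[1],sys.argv[2]
s=env.observe(); im=env.get_image(n)[:,:,::-1].copy(); print(s['time_s'],s['position'].round(4),s['tool_rot'].round(3).tolist(),s['grip_width'],s['ft_force'].round(1))
np.savez(name+'.npz',im=im,R=s['tool_rot'],p=s['position'])
cv2.imwrite(f'pics/{name}.png',cv2.resize(im,(784,588),interpolation=cv2.INTER_CUBIC))
E
python3 snap.py wrist w2; python3 snap.py side s2
```

```text
2.55 [ 0.5144 -0.1461  0.1219] [[-0.145, 0.989, -0.0], [0.989, 0.145, 0.0], [0.0, -0.0, -1.0]] 0.04257145112903898 [ 0.1 -0.5  0.4]
2.6 [ 0.5149 -0.1464  0.1227] [[-0.145, 0.989, 0.002], [0.989, 0.145, -0.001], [-0.001, 0.002, -1.0]] 0.04240647405468509 [-0.7  0.1 -0.2]
```

View pics/w2.png

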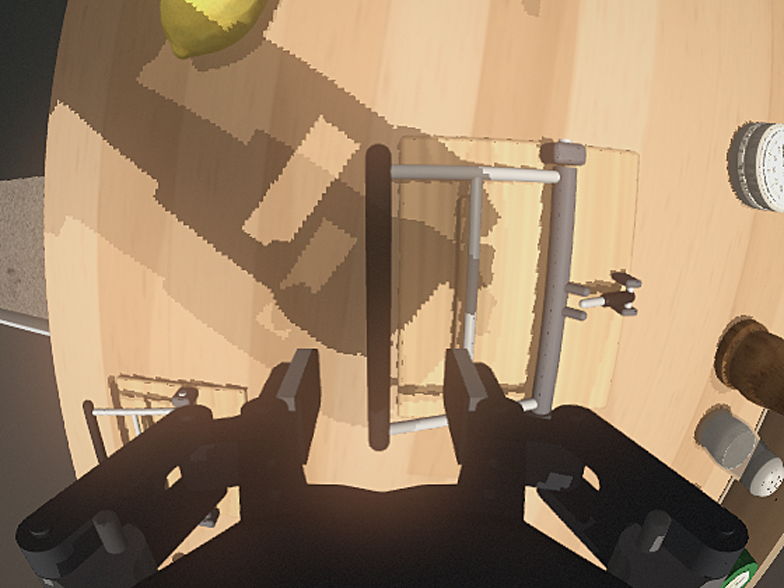

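View pics/s2.png

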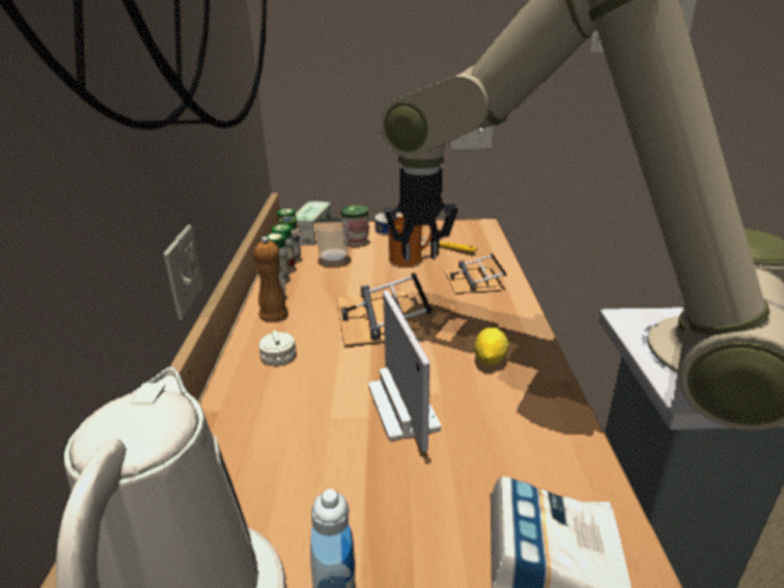

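The bar, at column 379, is midway between the fingers (about 382) and parallel to the pads. I'll lower around it and pinch.

Call:
move_arm --pt "0 0 30 0" --pt "0 0 60 0" --pt "0 0 85 0" --pt "0 0 85 0" --pt "0 0 85 0"

```text
time_s: 3.15
position: [0.5149, -0.1471, 0.0378]
tool_rot: [[-0.144, 0.99, 0.002], [0.99, 0.144, -0.001], [-0.001, 0.002, -1.0]]
ft_force: [-0.3, -0.5, 0.5]
grip_width: 0.0428
```

Call:
move_arm --pt "0 0 0 0" --pt "0 0 0 0" --pt "0 0 0 0" --pt "0 0 0 0" --pt "0 0 0 0" --grip 1 --grip_force 40

```text
time_s: 3.65
position: [0.5129, -0.1475, 0.0378]
tool_rot: [[-0.144, 0.99, -0.002], [0.99, 0.144, -0.001], [-0.001, -0.002, -1.0]]
ft_force: [-10.3, -2.6, 11.2]
grip_width: 0.0108
```

```bash
python3 snap.py wrist w3; python3 -c "
import numpy as np
a0=np.radians(15);R=105
for r in np.arange(0,1.1,.1):
    a=a0+r; print(round(r,2),'ty',round(R*(np.cos(a0)-np.cos(a)),0),'tz',-round(R*(np.sin(a)-np.sin(a0)),0))"
```

```text
3.65 [ 0.5129 -0.1475  0.0378] [[-0.144, 0.99, -0.002], [0.99, 0.144, -0.001], [-0.001, -0.002, -1.0]] 0.010756612973375998 [-10.3  -2.6  11.2]
0.0 ty 0.0 tz -0.0
0.1 ty 3.0 tz -10.0
0.2 ty 7.0 tz -20.0
0.3 ty 13.0 tz -29.0
0.4 ty 19.0 tz -37.0
0.5 ty 25.0 tz -45.0
0.6 ty 33.0 tz -53.0
0.7 ty 41.0 tz -59.0
0.8 ty 50.0 tz -65.0
0.9 ty 60.0 tz -69.0
1.0 ty 69.0 tz -73.0
```

View pics/w3.png

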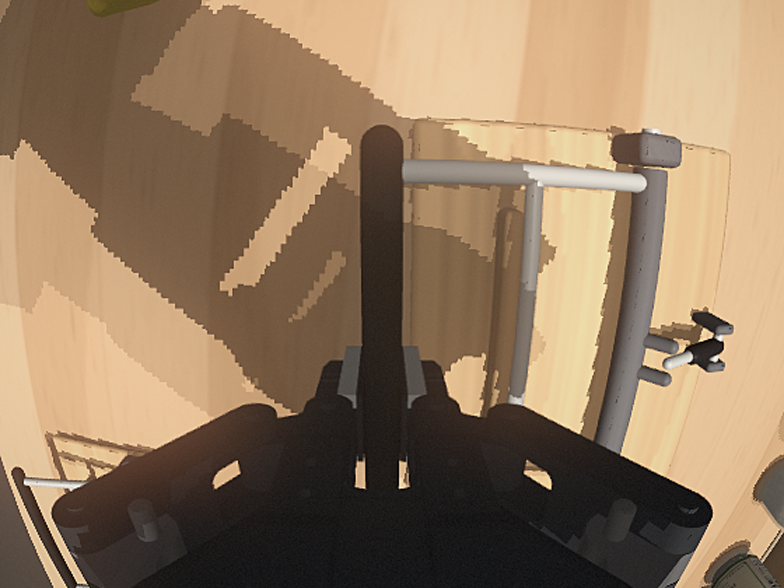

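The pads hold the bar (opening 10.8 mm). I'll swing it along its arc to about 0.7 rad and check.

Call:
move_arm --pt "0 1 -5 0" --pt "0 3 -10 0" --pt "0 5 -15 0" --pt "0 7 -20 0" --pt "0 10 -25 0" --pt "0 13 -29 0" --pt "0 16 -33 0" --pt "0 19 -37 0" --pt "0 22 -41 0" --pt "0 25 -45 0" --pt "0 29 -49 0" --pt "0 33 -53 0" --pt "0 37 -56 0" --pt "0 41 -59 0" --pt "0 41 -59 0" --pt "0 41 -59 0"

```text
time_s: 5.3
position: [0.5518, -0.1418, 0.0982]
tool_rot: [[-0.144, 0.99, -0.005], [0.99, 0.144, -0.002], [-0.001, -0.005, -1.0]]
ft_force: [-20.9, -3.4, 23.3]
grip_width: 0.0103
```

```bash
python3 snap.py wrist w4;python3 snap.py side s4
```

```text
5.3 [ 0.5518 -0.1418  0.0982] [[-0.144, 0.99, -0.005], [0.99, 0.144, -0.002], [-0.001, -0.005, -1.0]] 0.010324410878650523 [-20.9  -3.4  23.3]
5.35 [ 0.5519 -0.1418  0.0982] [[-0.144, 0.99, -0.005], [0.99, 0.144, -0.002], [-0.001, -0.005, -1.0]] 0.010498855197358648 [-21.   -1.6  22.7]
```

View pics/w4.png

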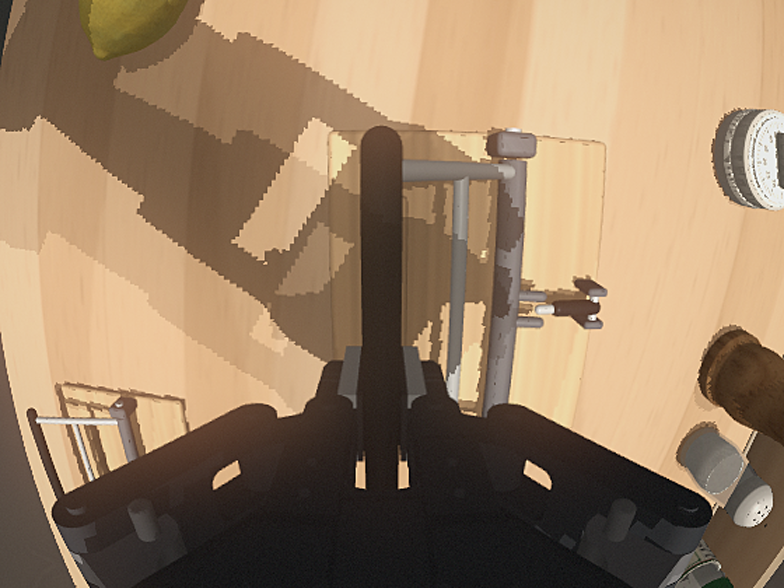

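View pics/s4.png

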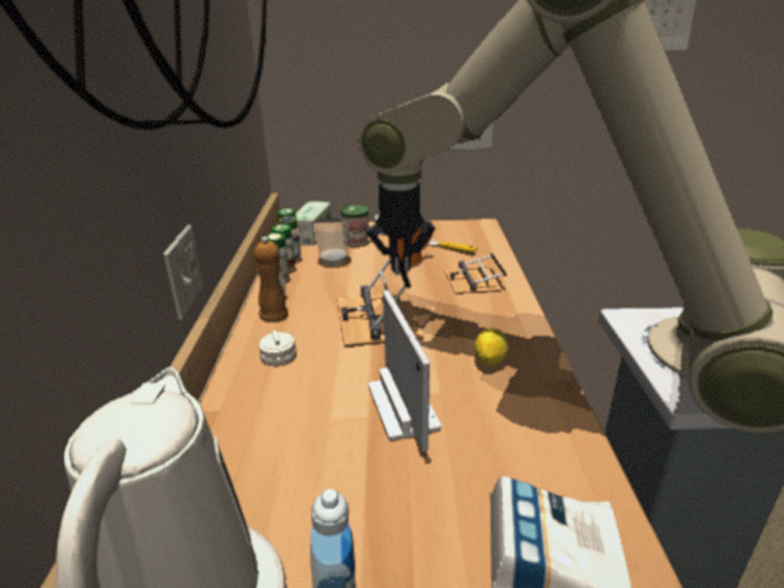

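The rest follows. About 30 N is pressing radially toward the hinge, so I'll widen the arc by about 2 mm for the rest of the swing.

Call:
move_arm --pt "0 -1 -3 0" --pt "0 3 -6 0" --pt "0 7 -9 0" --pt "0 12 -11 0" --pt "0 17 -13 0" --pt "0 21 -15 0" --pt "0 25 -17 0" --pt "0 27 -17 0" --pt "0 27 -17 0"

```text
time_s: 6.3
position: [0.5822, -0.1373, 0.1138]
tool_rot: [[-0.144, 0.99, 0.003], [0.99, 0.144, -0.001], [-0.001, 0.002, -1.0]]
ft_force: [-3.0, 1.0, 10.3]
grip_width: 0.0105
```

```bash
python3 snap.py wrist w5
```

```text
6.3 [ 0.5822 -0.1373  0.1138] [[-0.144, 0.99, 0.003], [0.99, 0.144, -0.001], [-0.001, 0.002, -1.0]] 0.010466776151769084 [-3.   1.  10.3]
```

View pics/w5.png

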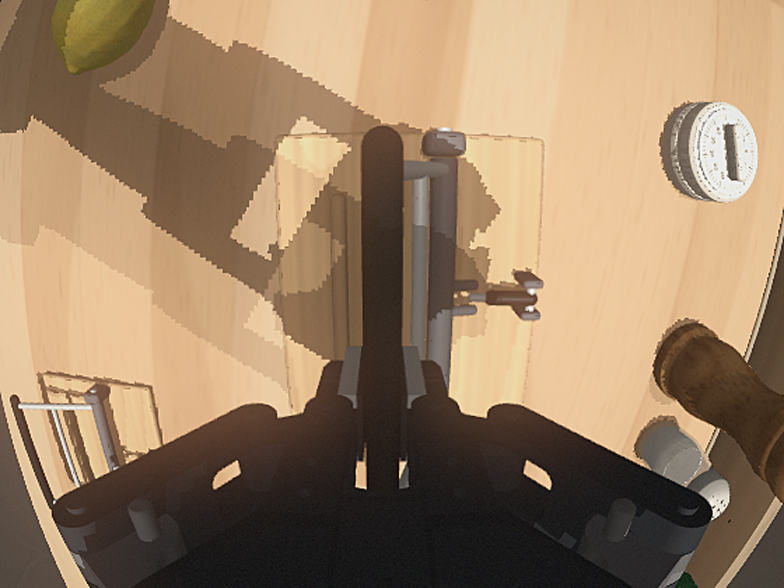

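The bar is now at about 1.0 rad, past dead centre. I'll open and rise so it can snap on its own.

Call:
move_arm --pt "0 0 0 0" --pt "0 0 0 0" --pt "0 0 -35 0" --pt "0 0 -75 0" --pt "0 0 -120 0" --pt "0 0 -160 0" --pt "0 0 -160 0" --pt "0 0 -160 0" --grip 0.3

```text
time_s: 7.15
position: [0.5814, -0.1371, 0.2724]
tool_rot: [[-0.144, 0.99, 0.001], [0.99, 0.144, -0.0], [-0.0, 0.001, -1.0]]
ft_force: [0.3, -0.1, -0.1]
grip_width: 0.0599
```

```bash
python3 snap.py wrist w6;python3 snap.py side s6
```

```text
7.15 [ 0.5814 -0.1371  0.2724] [[-0.144, 0.99, 0.001], [0.99, 0.144, -0.0], [-0.0, 0.001, -1.0]] 0.05988503885806973 [ 0.3 -0.1 -0.1]
7.2 [ 0.581  -0.137   0.2712] [[-0.144, 0.99, -0.002], [0.99, 0.144, 0.001], [0.001, -0.001, -1.0]] 0.059809158935258205 [-0.6 -0.2 -0.3]
```

View pics/w6.png

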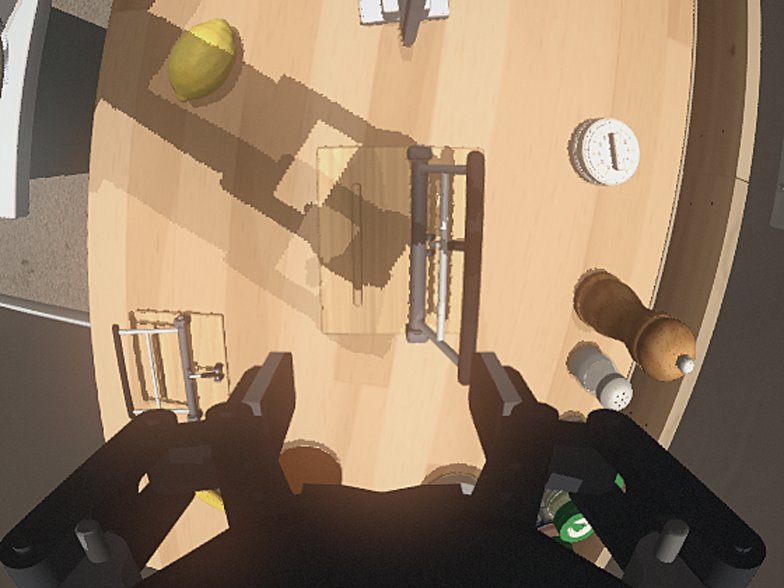

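View pics/s6.png

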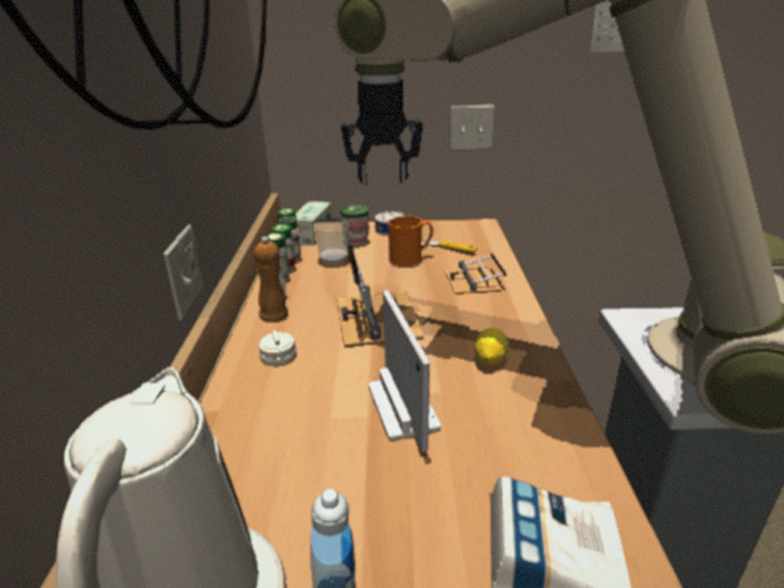

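The rest is fully open: the bar, at (472,155–382), is now behind the hinge barrel. Next I'll refit the stand from this view and move over to look at the tablet.

Call:
move_arm --pt "40 0 -20 0" --pt "80 0 -40 0" --pt "120 0 -58 0" --pt "160 -1 -58 0" --pt "200 -2 -58 0" --pt "200 -2 -58 0" --pt "200 -2 -58 0" --grip 0

```text
time_s: 7.95
position: [0.5503, 0.061, 0.3291]
tool_rot: [[-0.145, 0.989, -0.002], [0.989, 0.145, 0.0], [0.0, -0.002, -1.0]]
ft_force: [0.2, -1.1, -0.9]
grip_width: 0.0851
```

```bash
python3 snap.py wrist w7; cat > fit2.py <<'E'
from h import *
from scipy.optimize import least_squares
d=np.load('w6.npz'); s={'tool_rot':d['R'],'position':d['p']}; E=ext('wrist',s)
feat=[((77,75,127),(475,152)),((77,-75,127),(466,384)),((-40,88,10),(318,147)),((-40,-88,10),(320,333)),((110,88,10),(484,150))]
M=np.array([f[0] for f in feat])/1e3; U=np.array([f[1] for f in feat])/1.4
def W(p,P): c,q=np.cos(p[2]),np.sin(p[2]); return np.c_[p[0]+c*P[:,0]-q*P[:,1],p[1]+q*P[:,0]+c*P[:,1],P[:,2]]
r=least_squares(lambda p:(proj('wrist',W(p,M),E)-U).ravel(),[.565,-.135,.1])
p=r.x
print('stand',p[:2],np.degrees(p[2]),r.fun.reshape(-1,2).round(1).tolist())
im=cv2.resize(d['im'],(784,588))
def dr(P,col):
    q=proj('wrist',W(p,np.array(P)/1e3),E)*1.4
    cv2.polylines(im,[np.round(q).astype(int)],False,col,1)
dr([(-40,-88,10),(-40,88,10),(110,88,10),(110,-88,10),(-40,-88,10)],(255,0,0))
dr([(77,75,127),(77,-75,127)],(0,255,0)); dr([(50,68,26),(50,-68,26)],(0,255,0))
dr([(0,55,25),(0,-55,25),(-8,-55,25),(-8,55,25),(0,55,25)],(255,0,255))
cv2.imwrite('pics/fit2.png',im[100:420,250:650])
E
python3 fit2.py
```

```text
7.95 [0.5503 0.061  0.3291] [[-0.145, 0.989, -0.002], [0.989, 0.145, 0.0], [0.0, -0.002, -1.0]] 0.08506464840071608 [ 0.2 -1.1 -0.9]
stand [ 0.56443431 -0.13926574] 8.111954800184455 [[0.5, 5.2], [-1.0, -5.1], [-1.3, -0.8], [0.7, 1.0], [0.9, -1.6]]
```

View pics/fit2.png

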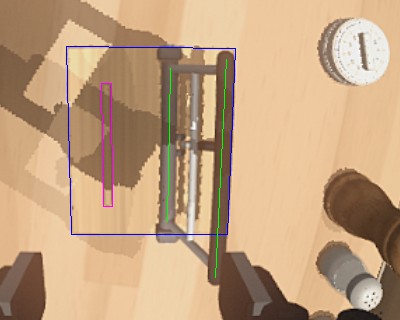

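View pics/w7.png

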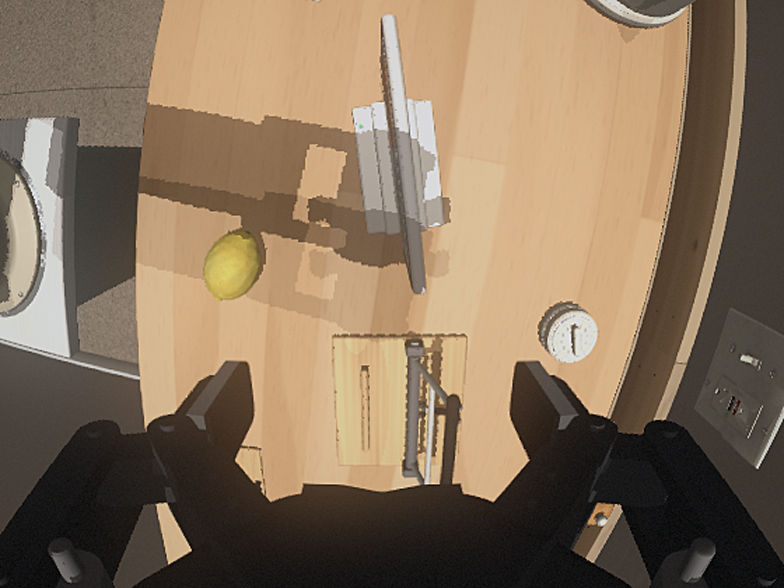

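```bash
python3 - <<'E'
import numpy as np,cv2
im=np.load('w7.npz')['im']; c=im[0:220,230:340]; cv2.imwrite('pics/z7.png',cv2.resize(c,None,fx=2.7,fy=2.7,interpolation=cv2.INTER_CUBIC))
c=im[160:220,280:320]; cv2.imwrite('pics/z7b.png',cv2.resize(c,None,fx=8,fy=8,interpolation=cv2.INTER_CUBIC))
c=im[0:60,260:300]; cv2.imwrite('pics/z7a.png',cv2.resize(c,None,fx=8,fy=8,interpolation=cv2.INTER_CUBIC))
E
```

```text
(no output)
```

View pics/z7.png

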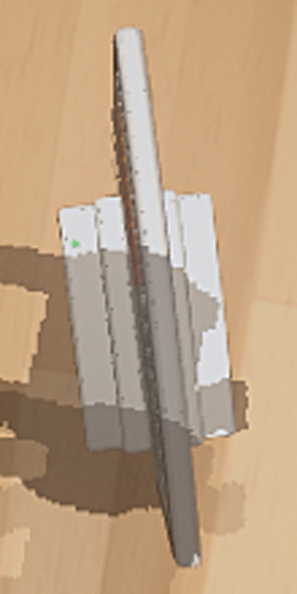

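View pics/z7b.png

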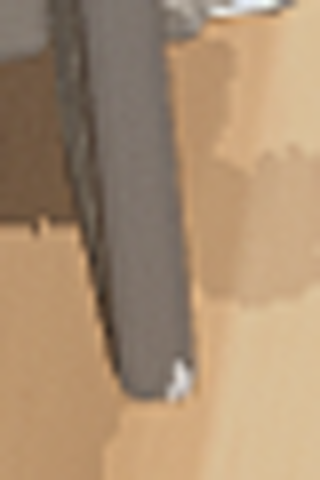

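View pics/z7a.png

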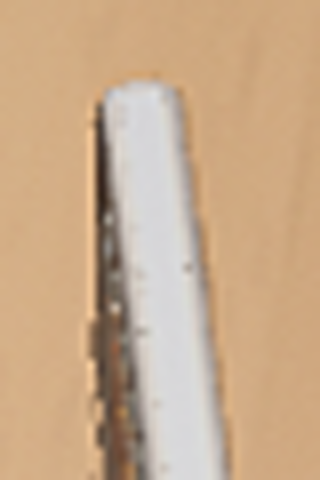

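```bash
python3 - <<'E'
from h import *
d=np.load('w7.npz'); s={'tool_rot':d['R'],'position':d['p']}; E=ext('wrist',s)
a=onz('wrist',(277.9,10.2),E,.162);b=onz('wrist',(299.5,210),E,.162)
v=a-b; print(a,b,np.linalg.norm(v),(a+b)/2,'yaw',np.degrees(np.arctan2(-v[0],v[1])))
E
```

```text
[0.52982168 0.2368701  0.162     ] [0.57983071 0.04547965 0.162     ] 0.1978160998777706 [0.5548262  0.14117487 0.162     ] yaw 14.643599383296568
```

Tablet top centre is at (0.555, 0.141) with yaw 14.6°. I'll hover above it.

Call:
move_arm --pt "40 8 20 -0.06" --pt "78 16 40 -0.112" --pt "78 16 80 -0.112" --pt "78 16 110 -0.112" --pt "78 16 110 -0.112" --pt "78 16 110 -0.112"

```text
time_s: 8.6
position: [0.5559, 0.1389, 0.2208]
tool_rot: [[-0.252, 0.968, -0.0], [0.968, 0.252, -0.0], [-0.0, -0.0, -1.0]]
ft_force: [-0.8, 0.3, 0.8]
grip_width: 0.0857
```

```bash
python3 snap.py wrist w8
```

```text
8.6 [0.5559 0.1389 0.2208] [[-0.252, 0.968, -0.0], [0.968, 0.252, -0.0], [-0.0, -0.0, -1.0]] 0.08565236089457683 [-0.8  0.3  0.8]
```

View pics/w8.png

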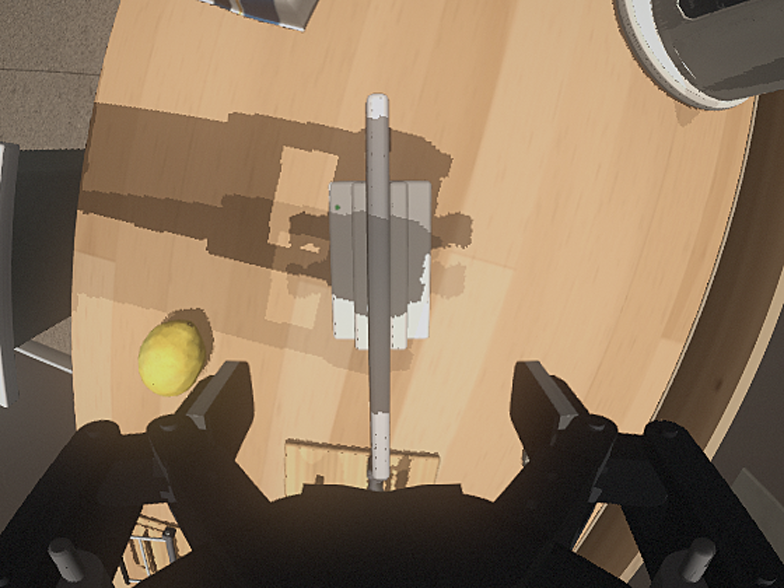

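```bash
python3 - <<'E'
from h import *
d=np.load('w8.npz'); s={'tool_rot':d['R'],'position':d['p']}; E=ext('wrist',s)
a=onz('wrist',(377/1.4,93/1.4),E,.162);b=onz('wrist',(380/1.4,479/1.4),E,.162)
v=a-b;m=(a+b)/2; print(np.linalg.norm(v),m,'yaw',np.degrees(np.arctan2(-v[0],v[1])), (m-d['p'])@d['R'])
print(np.degrees(np.arctan2(-d['R'][0,0],d['R'][1,0])))
E
```

```text
0.19787032711467004 [0.5541935  0.14185841 0.162     ] yaw 14.910439936443648 [ 0.00325378 -0.00086431  0.05881207]
14.580560444878648
```

Call:
move_arm --pt "3 -1 35 -0.005" --pt "3 -1 65 -0.005" --pt "3 -1 88 -0.005" --pt "3 -1 88 -0.005" --pt "3 -1 88 -0.005"

```text
time_s: 9.15
position: [0.5546, 0.1423, 0.1342]
tool_rot: [[-0.258, 0.966, 0.003], [0.966, 0.258, 0.0], [-0.001, 0.003, -1.0]]
ft_force: [0.7, -0.5, 1.2]
grip_width: 0.0855
```

Call:
move_arm --pt "0 0 0 0" --pt "0 0 0 0" --pt "0 0 0 0" --pt "0 0 0 0" --pt "0 0 0 0" --pt "0 0 0 0" --pt "0 0 0 0" --pt "0 0 0 0" --grip 1 --grip_force 40

```text
time_s: 9.95
position: [0.5537, 0.1426, 0.1326]
tool_rot: [[-0.258, 0.966, 0.001], [0.966, 0.258, 0.0], [-0.0, 0.001, -1.0]]
ft_force: [-0.4, -0.1, 3.6]
grip_width: 0.0093
```

```bash
python3 snap.py wrist w9;python3 snap.py side s9
```

```text
9.95 [0.5537 0.1426 0.1326] [[-0.258, 0.966, 0.001], [0.966, 0.258, 0.0], [-0.0, 0.001, -1.0]] 0.009344859084375854 [-0.4 -0.1  3.6]
10.0 [0.5537 0.1426 0.1326] [[-0.258, 0.966, 0.001], [0.966, 0.258, 0.0], [-0.0, 0.001, -1.0]] 0.009205109503791218 [0.5 0.4 3.4]
```

View pics/w9.png

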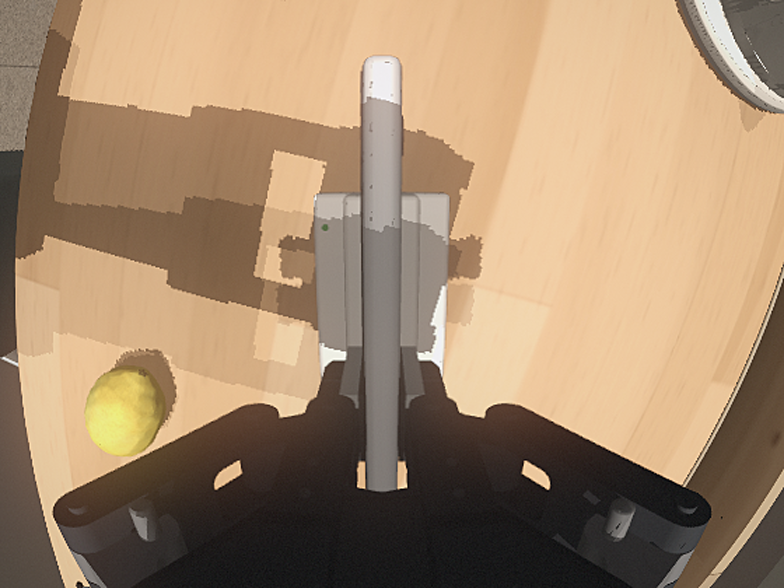

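View pics/s9.png

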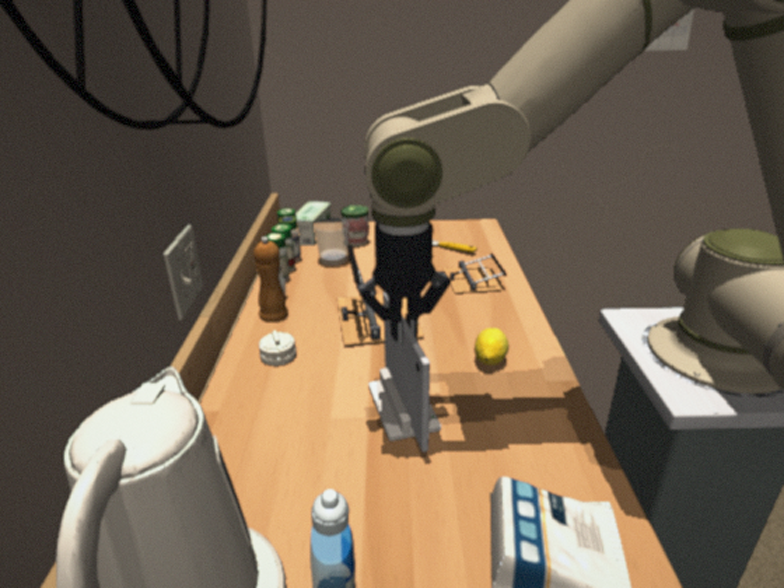

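```bash
python3 - <<'E'
from h import *
d=np.load('w9.npz'); s={'tool_rot':d['R'],'position':d['p']}; E=ext('wrist',s)
a=onz('wrist',(381.5/1.4,56/1.4),E,.162); print((a-d['p'])@d['R'])
p=(.5644,-.1397,np.radians(8.2)); c,q=np.cos(p[2]),np.sin(p[2])
for x in (.015,.021):
    print(x,p[0]+c*x,p[1]+q*x)
E
```

```text
[ 0.09748917  0.00048288 -0.02942899]
0.015 0.5792466434636169 -0.13756056599441732
0.021 0.5851853008490636 -0.13670479239218425
```

Call:
move_arm --pt "0 0 -10 0" --pt "0 0 -25 0" --pt "0 0 -45 0" --pt "0 0 -80 0" --pt "0 0 -120 0" --pt "0 0 -160 0" --pt "0 0 -170 0" --pt "0 0 -170 0" --grip_force 60

```text
time_s: 10.85
position: [0.5535, 0.1425, 0.3029]
tool_rot: [[-0.258, 0.966, 0.001], [0.966, 0.258, 0.0], [-0.0, 0.001, -1.0]]
ft_force: [-0.4, 0.7, -4.2]
grip_width: 0.0093
```

The tablet is out and held (about 4 N of weight). I'll carry it high over to the stand, turning it square.

Call:
move_arm --pt "-10 -2 0 0" --pt "-30 -5 0 0.01" --pt "-55 -8 0 0.02" --pt "-80 -12 0 0.03" --pt "-105 -16 0 0.045" --pt "-130 -20 0 0.06" --pt "-155 -24 0 0.075" --pt "-180 -27 0 0.085" --pt "-205 -31 0 0.095" --pt "-230 -35 0 0.105" --pt "-250 -38 0 0.112" --pt "-265 -40 0 0.118" --pt "-273 -41 0 0.118" --pt "-276 -41 0 0.118" --pt "-276 -41 0 0.118" --pt "-276 -41 0 0.118" --pt "-276 -41 0 0.118"

```text
time_s: 12.55
position: [0.5851, -0.1339, 0.3025]
tool_rot: [[-0.144, 0.99, 0.0], [0.99, 0.144, 0.0], [0.0, 0.0, -1.0]]
ft_force: [-1.3, 0.3, -4.6]
grip_width: 0.0089
```

```bash
python3 snap.py wrist w10;python3 snap.py side s10; python3 snap.py scene c10
```

```text
12.55 [ 0.5851 -0.1339  0.3025] [[-0.144, 0.99, 0.0], [0.99, 0.144, 0.0], [0.0, 0.0, -1.0]] 0.00885643500632241 [-1.3  0.3 -4.6]
12.6 [ 0.5851 -0.134   0.3025] [[-0.143, 0.99, 0.0], [0.99, 0.143, 0.0], [-0.0, 0.0, -1.0]] 0.009067598094037272 [-1.  -0.4 -4.3]
12.65 [ 0.5851 -0.1341  0.3025] [[-0.143, 0.99, 0.0], [0.99, 0.143, -0.0], [-0.0, 0.0, -1.0]] 0.009311832752367532 [ 0.1  0.1 -4.2]
```

View pics/w10.png

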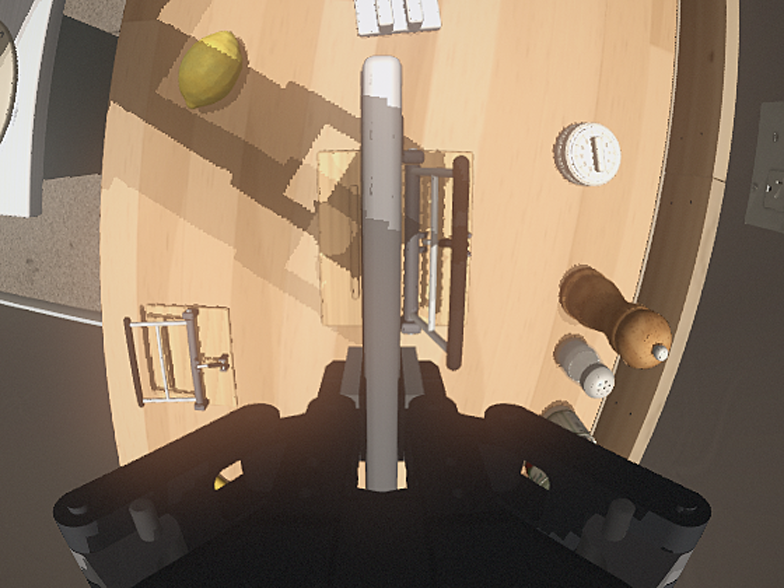

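View pics/s10.png

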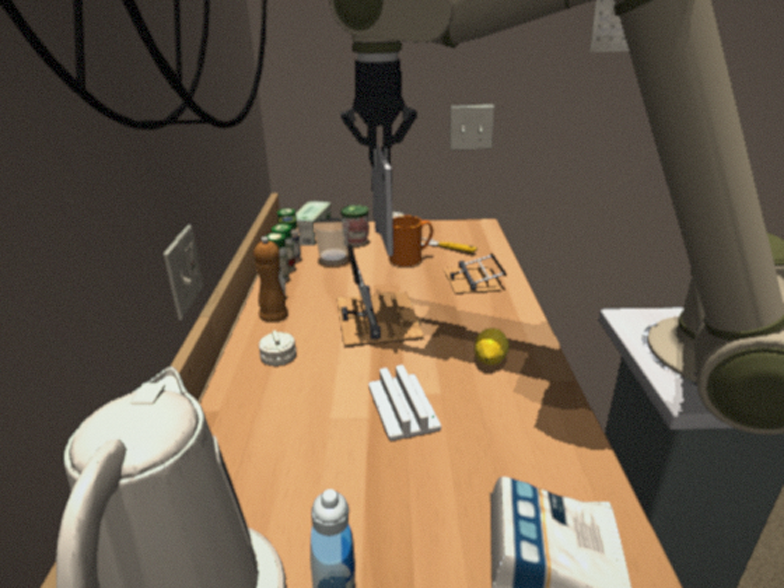

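View pics/c10.png

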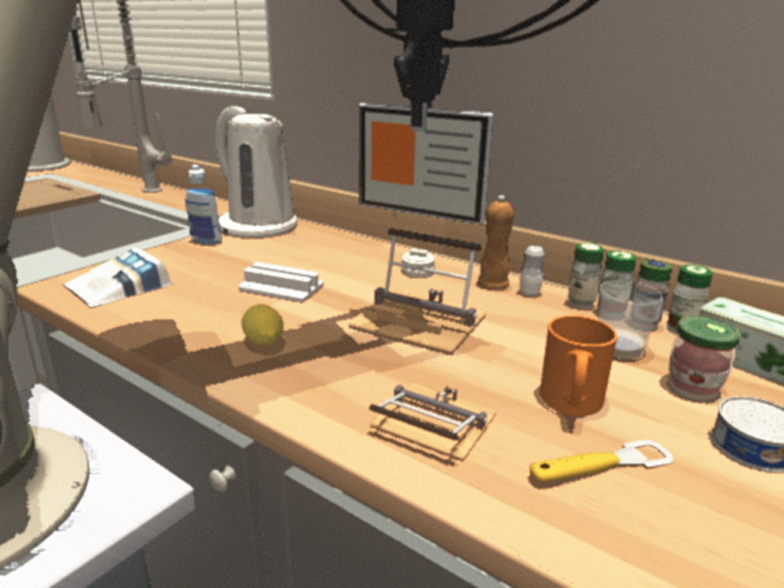

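The tablet hangs upright and square above the ledge, between lip and barrel. I'll lower it to just above the base.

Call:
move_arm --pt "-1 0 30 0" --pt "-1 0 60 0" --pt "-1 0 90 0" --pt "-1 0 115 0" --pt "-1 0 135 0" --pt "-1 0 150 0" --pt "-1 0 160 0" --pt "-1 0 166 0" --pt "-1 0 166 0" --pt "-1 0 166 0"

```text
time_s: 13.7
position: [0.5856, -0.1358, 0.137]
tool_rot: [[-0.143, 0.99, 0.001], [0.99, 0.143, -0.001], [-0.001, 0.001, -1.0]]
ft_force: [-0.9, -0.5, -4.0]
grip_width: 0.009
```

```bash
python3 snap.py wrist w11;python3 snap.py side s11; python3 snap.py scene c11
```

```text
13.7 [ 0.5856 -0.1358  0.137 ] [[-0.143, 0.99, 0.001], [0.99, 0.143, -0.001], [-0.001, 0.001, -1.0]] 0.008986693752508625 [-0.9 -0.5 -4. ]
13.75 [ 0.5856 -0.1358  0.1371] [[-0.143, 0.99, 0.001], [0.99, 0.143, -0.001], [-0.001, 0.001, -1.0]] 0.008965305226775997 [ 0.   0.5 -4.4]
13.8 [ 0.5856 -0.1358  0.1372] [[-0.143, 0.99, 0.001], [0.99, 0.143, -0.001], [-0.001, 0.001, -1.0]] 0.009115928591856053 [-0.1  0.4 -4.3]
```

View pics/w11.png

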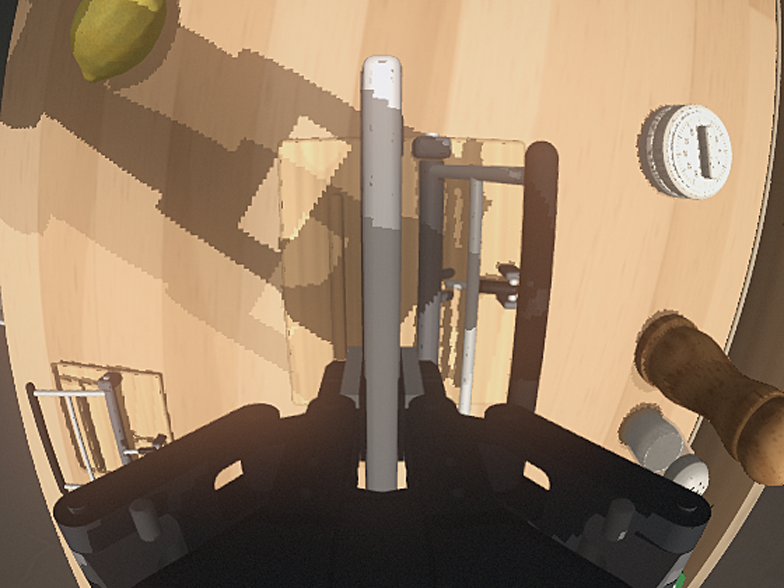

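View pics/s11.png

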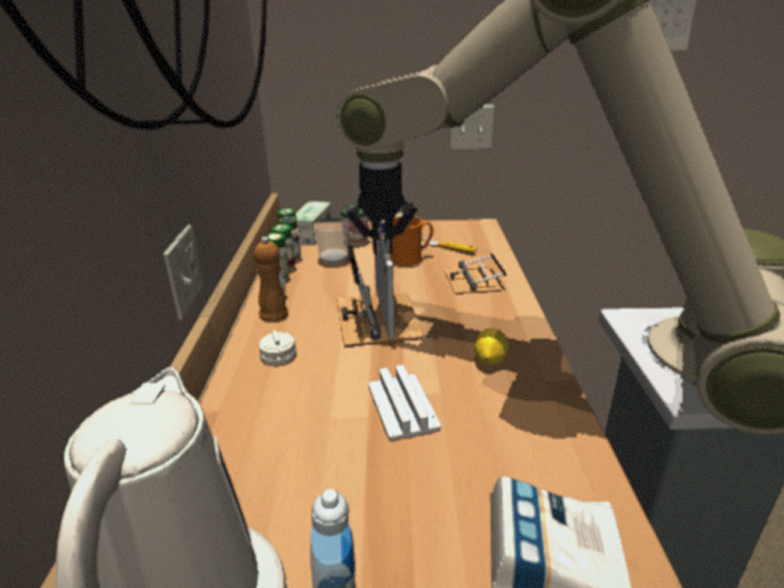

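View pics/c11.png

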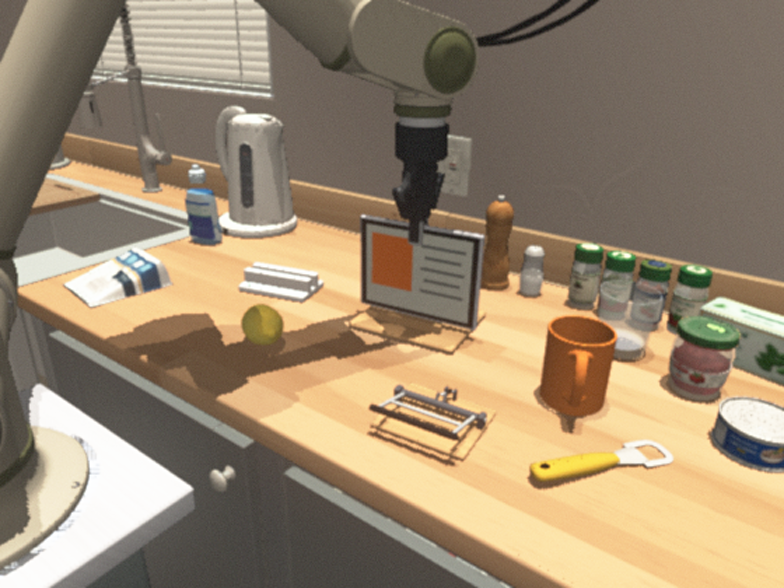

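Call:
move_arm --pt "0 0 2 0" --pt "0 0 4 0" --pt "0 0 5.5 0" --pt "0 0 6.5 0" --pt "0 0 7.5 0" --pt "0 0 7.5 0"

```text
time_s: 14.45
position: [0.5856, -0.1356, 0.1306]
tool_rot: [[-0.143, 0.99, 0.002], [0.99, 0.143, -0.001], [-0.001, 0.002, -1.0]]
ft_force: [-3.0, 2.1, 9.8]
grip_width: 0.0091
```

The foot is on the base: the force went from −4 N to +10 N. I'll ease the jaws open to about 22 mm, so the tablet stays caged but can tilt, and rise a few mm to clear the bar.

Call:
move_arm --pt "0 0 -1 0" --pt "0 0 -1 0" --pt "0 0 -1 0" --pt "0 0 -1 0" --grip 0.74

```text
time_s: 14.85
position: [0.5853, -0.1358, 0.1297]
tool_rot: [[-0.142, 0.99, -0.0], [0.99, 0.142, -0.0], [-0.0, -0.0, -1.0]]
ft_force: [0.5, 0.0, 0.6]
grip_width: 0.0221
```

```bash
python3 snap.py wrist w12
```

```text
14.85 [ 0.5853 -0.1358  0.1297] [[-0.142, 0.99, -0.0], [0.99, 0.142, -0.0], [-0.0, -0.0, -1.0]] 0.02206093199095888 [0.5 0.  0.6]
```

View pics/w12.png

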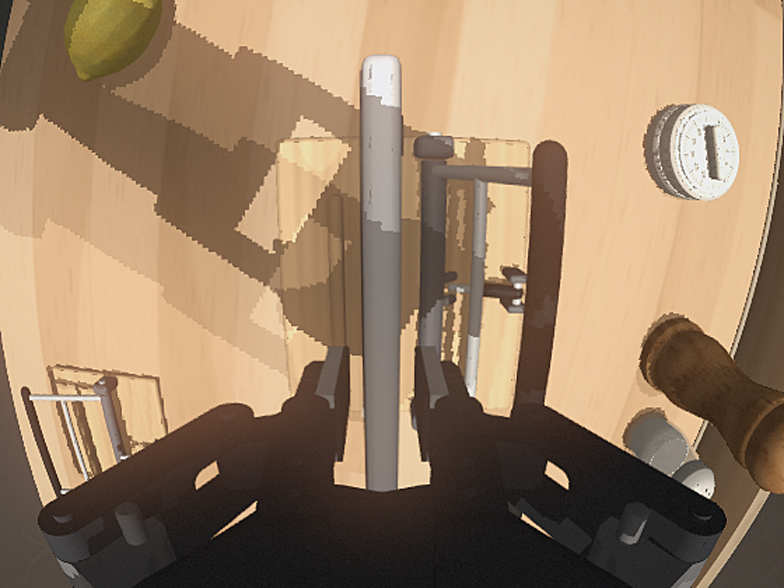

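The tablet stands on its own, square between the open pads. I'll rise 9 mm and tip it back with the front finger, in small steps.

Call:
move_arm --pt "0 0 -5 0" --pt "0 0 -9 0" --pt "0 3 -9 0" --pt "0 6 -9 0" --pt "0 9 -9 0" --pt "0 12 -9 0" --pt "0 14 -9 0" --pt "0 16 -9 0" --pt "0 18 -9 0" --pt "0 20 -9 0" --pt "0 20 -9 0" --pt "0 20 -9 0"

```text
time_s: 16.1
position: [0.6051, -0.1328, 0.1388]
tool_rot: [[-0.143, 0.99, -0.0], [0.99, 0.143, 0.0], [0.0, -0.0, -1.0]]
ft_force: [0.0, -0.1, -0.4]
grip_width: 0.0222
```

```bash
python3 snap.py wrist w13; python3 snap.py side s13
```

```text
16.1 [ 0.6051 -0.1328  0.1388] [[-0.143, 0.99, -0.0], [0.99, 0.143, 0.0], [0.0, -0.0, -1.0]] 0.022157701022726763 [ 0.  -0.1 -0.4]
16.15 [ 0.605  -0.1328  0.1388] [[-0.142, 0.99, 0.0], [0.99, 0.142, 0.0], [0.0, 0.0, -1.0]] 0.02222771003479387 [ 0.3  0.3 -0.5]
```

View pics/w13.png

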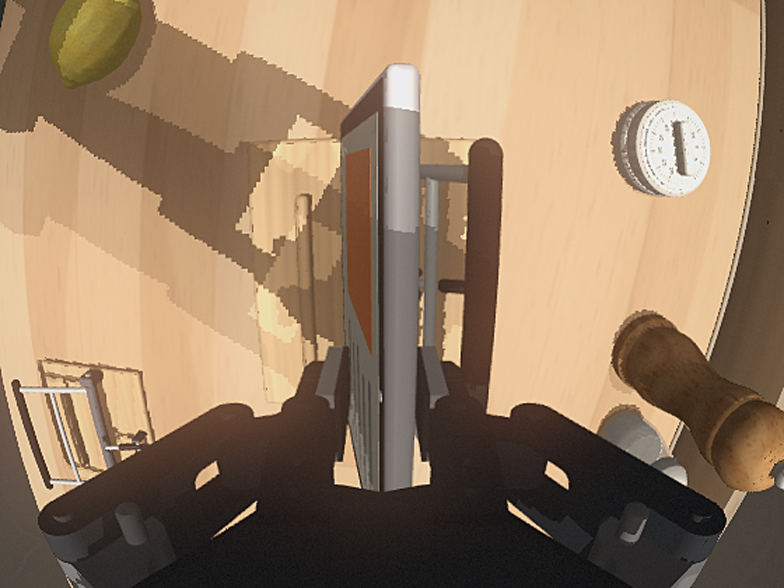

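View pics/s13.png

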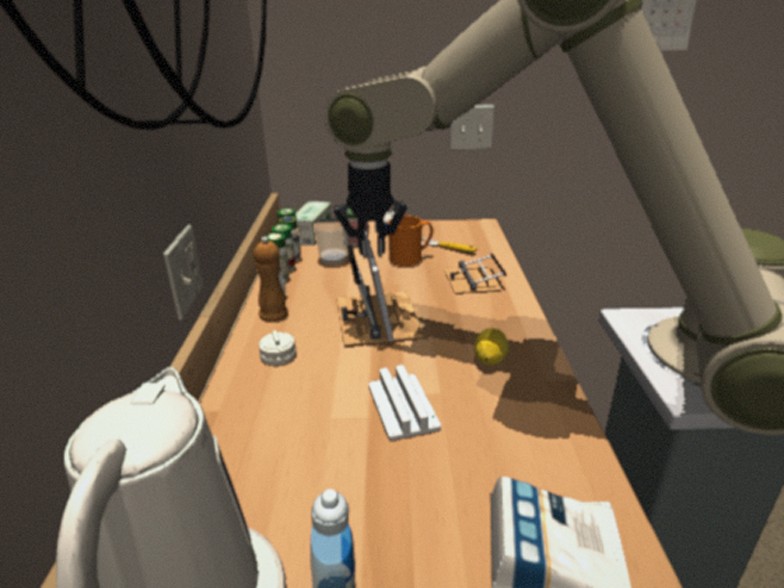

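The tablet is tilting back, resting against the rear finger (top edge at columns 385–420). I'll follow it until it rests on the bar.

Call:
move_arm --pt "0 2 0 0" --pt "0 4 0 0" --pt "0 6 0 0" --pt "0 8 0 0" --pt "0 10 0 0" --pt "0 12 0 0" --pt "0 14 0 0" --pt "0 16 0 0" --pt "0 18 0 0" --pt "0 20 0 0" --pt "0 22 0 0" --pt "0 24 0 0" --pt "0 26 0 0" --pt "0 28 0 0" --pt "0 30 0 0" --pt "0 30 0 0" --pt "0 30 0 0"

```text
time_s: 17.9
position: [0.6347, -0.1286, 0.1388]
tool_rot: [[-0.142, 0.99, -0.0], [0.99, 0.142, 0.0], [0.0, -0.0, -1.0]]
ft_force: [0.3, 1.0, 0.6]
grip_width: 0.0224
```

```bash
python3 snap.py wrist w14; python3 snap.py side s14
```

```text
17.9 [ 0.6347 -0.1286  0.1388] [[-0.142, 0.99, -0.0], [0.99, 0.142, 0.0], [0.0, -0.0, -1.0]] 0.022444326299019143 [0.3 1.  0.6]
17.95 [ 0.6347 -0.1286  0.1388] [[-0.143, 0.99, -0.0], [0.99, 0.143, -0.0], [-0.0, -0.0, -1.0]] 0.02214013608717349 [ 0.6  0.  -0.2]
```

View pics/w14.png

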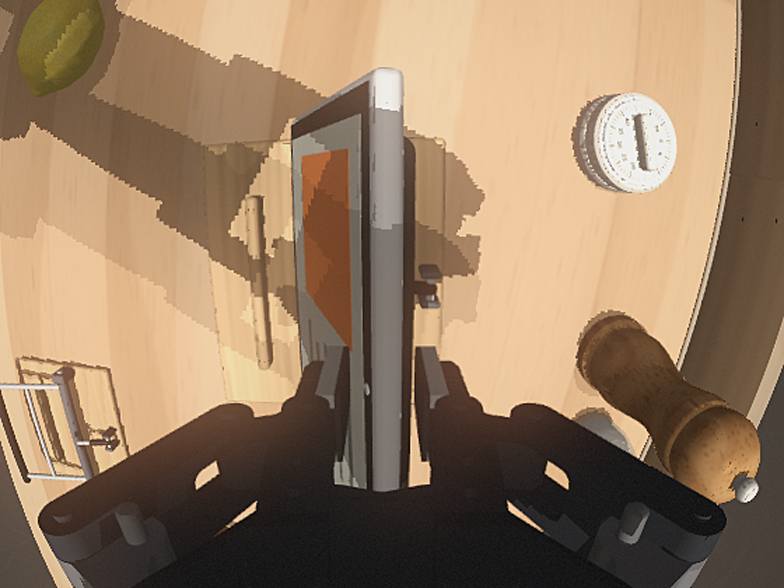

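View pics/s14.png

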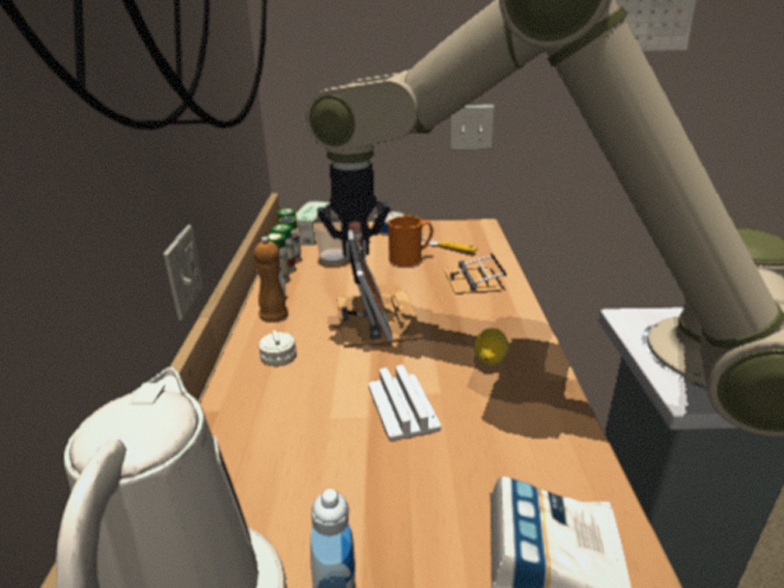

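The tablet now rests on the bar, with clear gaps to both pads and no force on the tool. I'll lift the gripper straight out.

Call:
move_arm --pt "0 0 -5 0" --pt "0 0 -12 0" --pt "0 0 -22 0" --pt "0 0 -40 0" --pt "0 0 -70 0" --pt "0 0 -110 0" --pt "0 0 -130 0" --pt "0 0 -130 0" --pt "0 0 -130 0"

```text
time_s: 18.9
position: [0.6346, -0.1285, 0.2689]
tool_rot: [[-0.142, 0.99, 0.0], [0.99, 0.142, -0.0], [-0.0, 0.0, -1.0]]
ft_force: [0.3, 0.4, -0.7]
grip_width: 0.0223
```

```bash
python3 snap.py wrist w15; python3 snap.py side s15; python3 snap.py scene c15
```

```text
18.9 [ 0.6346 -0.1285  0.2689] [[-0.142, 0.99, 0.0], [0.99, 0.142, -0.0], [-0.0, 0.0, -1.0]] 0.02228174408576728 [ 0.3  0.4 -0.7]
18.95 [ 0.6344 -0.1284  0.2679] [[-0.142, 0.99, -0.002], [0.99, 0.142, 0.001], [0.001, -0.001, -1.0]] 0.02202468865908002 [ 0.5 -0.3 -0.4]
19.0 [ 0.6343 -0.1284  0.2675] [[-0.142, 0.99, -0.002], [0.99, 0.142, 0.001], [0.001, -0.002, -1.0]] 0.022272278483195167 [ 0.5 -0.9 -0.8]
```

View pics/w15.png

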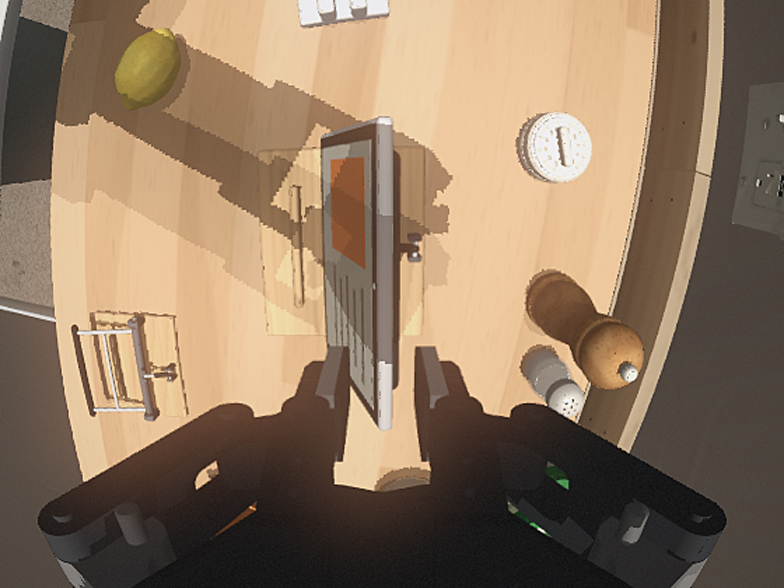

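View pics/s15.png

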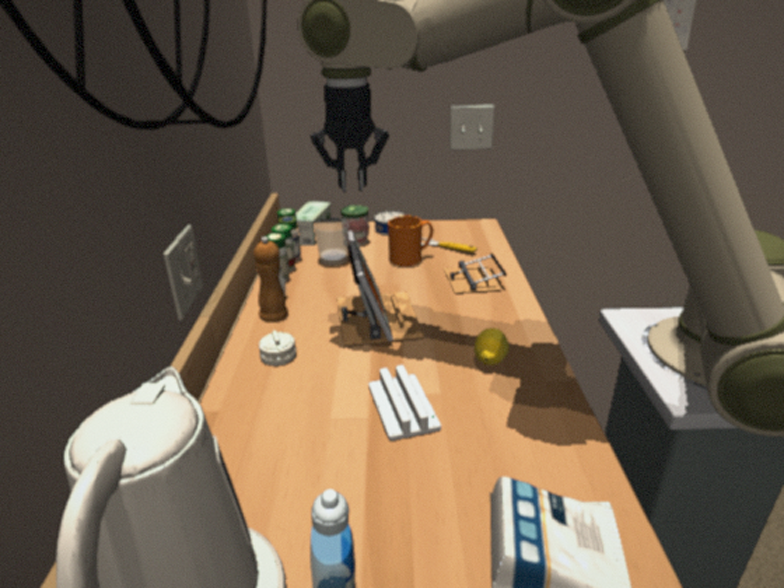

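View pics/c15.png

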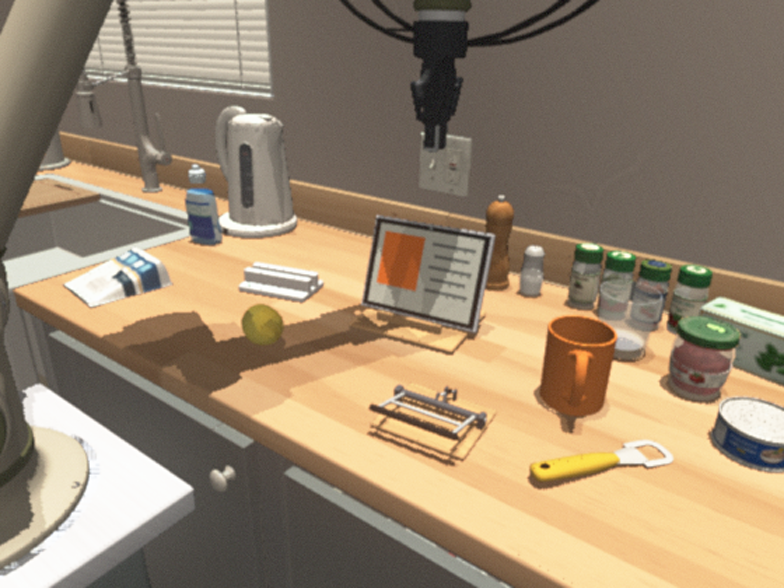

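It stands leaning on the rest. I'll overlay the predicted tablet model to check the centring and the foot.

```bash
cat > fit3.py <<'E'
from h import *
from scipy.optimize import least_squares
d=np.load('w15.npz'); s={'tool_rot':d['R'],'position':d['p']}; E=ext('wrist',s)
sx,sy,sa=.5644,-.1397,np.radians(8.2)
def S2W(P): c,q=np.cos(sa),np.sin(sa); return np.c_[sx+c*P[:,0]-q*P[:,1],sy+q*P[:,0]+c*P[:,1],P[:,2]]
def tab(p,L):  # p: fx,fy,yaw,lean ; L local tablet pts
    fx,fy,yw,t=p; x=L[:,0]*np.cos(t)+L[:,2]*np.sin(t); z=-(L[:,0])*np.sin(t)+L[:,2]*np.cos(t)+.01+.005*np.sin(t)
    c,q=np.cos(yw),np.sin(yw); return S2W(np.c_[fx+c*x-q*L[:,1],fy+q*x+c*L[:,1],z])
im=cv2.resize(d['im'],(784,588),interpolation=cv2.INTER_CUBIC)
B=np.array([(x,y,z) for x in(-.005,.005) for y in (-.1,.1) for z in (0,.15)])
ed=[(0,1),(2,3),(0,2),(1,3),(4,5),(6,7),(4,6),(5,7),(0,4),(1,5),(2,6),(3,7)]
p=np.array([.021,0,0,np.radians(20.7)])
q=proj('wrist',tab(p,B),E)*1.4; print(np.c_[B*1e3,q].round(0))
for a,b in ed: cv2.line(im,tuple(q[a].round().astype(int)),tuple(q[b].round().astype(int)),(0,255,0),1)
b=proj('wrist',S2W(np.array([(-.04,-.088,.01),(-.04,.088,.01),(.11,.088,.01),(.11,-.088,.01)])),E)*1.4
cv2.polylines(im,[b.round().astype(int)],True,(255,0,0),1)
l=proj('wrist',S2W(np.array([(-.0,-.055,.025),(-.0,.055,.025),(-.008,.055,.025),(-.008,-.055,.025)])),E)*1.4
cv2.polylines(im,[l.round().astype(int)],True,(255,0,255),1)
cv2.imwrite('pics/fit3.png',cv2.resize(im[90:450,230:450],None,fx=1.6,fy=1.6))
E
python3 fit3.py
```

```text
[[  -5. -100.    0.  323.  350.]
 [  -5. -100.  150.  378.  432.]
 [  -5.  100.    0.  317.  134.]
 [  -5.  100.  150.  378.  115.]
 [   5. -100.    0.  334.  349.]
 [   5. -100.  150.  392.  430.]
 [   5.  100.    0.  329.  134.]
 [   5.  100.  150.  394.  115.]]
```

View pics/fit3.png

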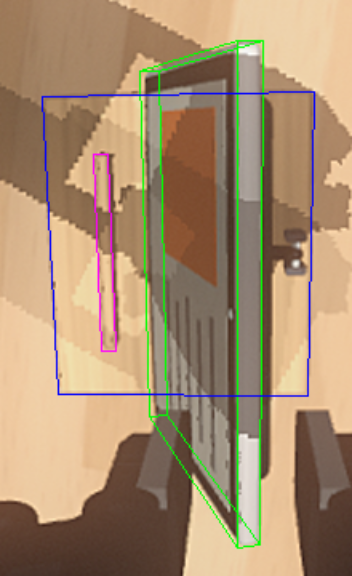

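The overlay matches to within about 2 mm. The lemon, timer and mug show at the same pixels as before, so I'll hand in.

```bash
python3 -c "
from rig import env
print(env.close_job())"
```

```text
the job is handed in; nothing more can be done
None
```

The tablet is on the stand, leaning back on the open rest with its screen to the front, and I handed the job in at about 19 s of the 58 s allowed.

- **Rest:** I pinched the bar, swung it to about 1.0 rad and let go. It snapped fully open by itself. During the swing the wrist force reached about 31 N, so I widened the arc for the last part.
- **Tablet:** I pulled it straight up out of the dock, carried it high over the stand and lowered it until its foot pressed on the base. Only then did I open the jaws a little, tip it back between the fingers onto the bar, and lift the gripper straight out.
- **Last checks:** A predicted tablet model (foot at x = 21 mm, 20.7° lean) drawn over the wrist picture matched to about 2 mm, centred and square. The foot may sit 1–3 mm behind the ideal line, still between lip and barrel.
- **Surroundings:** In the side view the lemon, timer and mug show at the same pixels as before. The gripper was about 10 cm above the tablet and touching nothing. No check failed.

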